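# Hold a tube on the touch vortex mixer

### The job

Take the one long screw-cap tube out of the sample rack, stand it upright, point down, in the rubber cup of the vortex mixer, and press the cup down with it to about half of its 8 mm spring travel, never onto the stop. Keep it pressed there for at least two seconds and finish the program like that, still holding the tube and pressing, with only the tube touching the mixer. Leave the rack, the short tubes and everything else where they are.

Things in the scene. Friction and masses are not known exactly. Their poses are not given: they have to be found in the camera images.
- tube: The long screw-cap tube, the only tall thing in the rack: 120 mm, frosted plastic. Body 17 mm in diameter from 22 to 107 mm above its lower end, tapering below to a blunt point 6 mm across; ribbed cap 22 mm across, from 107 to 120 mm. 17 to 40 g. Origin: centre of the blunt point; z along the tube to the cap. It starts point down in a rack cell, point 4 mm above the table, leaning up to 4 degrees.
- rack: Dark blue see-through rack, loose, 0.6 kg, 80 x 176 mm, 58 mm high, with 3 x 7 square cells (24 mm pitch, 20 mm openings), long along its y. Origin: centre of its underside; z up. The four tubes stand at (x, y) = (-24, -72), (24, -24), (-24, 24), (24, 72) mm, in any order. It stands left or right of the mixer.
- mixer: Touch vortex mixer: putty-white housing 160 mm (x) by 122 mm (y), 102 mm high, on rubber feet, does not move. Sloped front with dial and switch towards its -x. Origin: centre of its underside; z up. The cup stands on top, 22 mm towards +x from the origin.
- cup (a point): Centre of the inner floor of the mixer's black rubber cup, 122 mm above the table when not pressed; moves down with the cup. The floor is about 20 mm across, the walls flare to an open mouth 32 mm across inside and 40 mm outside, the rim 18 mm above the floor (140 mm above the table). z up.
- head (a joint): How far the cup is pressed down, in m: 0 up, 0.008 on its stop. Spring-loaded, straight down: it begins to move at about 3 N and takes about 1 N more per mm (about 7 N at 4 mm, 11 N at the stop); it returns when let go. Here it only moves up and down, it does not shake.
- sample1: Short capped blood tube in the rack, 13 mm in diameter (cap 16 mm), 78 mm long, its top 82 mm above the table. Leave alone. Origin: centre of its lower end.
- sample2: Another short capped blood tube, same size. Leave alone.
- sample3: Another short capped blood tube, same size. Leave alone.
- pen: Marker pen lying on the table between rack and mixer, 136 mm long along its x, 17 mm thick. Origin: under its middle. Leave alone.
- wide_tube: Wide screw-cap tube standing by itself on the table, 35 mm across the cap, 115 mm tall. Origin: centre of its underside. Leave alone.
- petri: Stack of three culture dishes, 92 mm in diameter, 46 mm high. Origin: centre of its underside. Leave alone.
- tipbox: Pipette-tip box, 87 x 124 mm, 66 mm high. Origin: centre of its underside. Leave alone.
- beaker: Glass beaker, 70 mm in diameter, 90 mm high. Origin: centre of its underside. Leave alone.

How it is judged (in metres and radians):
On the way, in this order (a step that is already met when the one before it is completed fails the run):
1. The long tube is held in the fingers with its point lifted clear of the rack (z of tube in the frame of rack above 0.065 m and contact force between the fingers and tube above 1 N), for 0.1 s.
2. The tube stands upright in the cup and keeps it pressed about half way for 2 s (value of joint head between 0.0025 and 0.0065 m and horizontal distance between tube and cup below 0.008 m and z of tube in the frame of cup below 0.004 m and angle between tube's own z axis and vertical below 0.17 rad and height (world z) of tube above 0.1 m and contact force between tube and head above 3 N and contact force between the fingers and tube above 2 N and contact force between each of the arm, the fingers and mixer below 0.5 N), for 2 s.
At the end, for the whole second after the job is handed in: The gripper still holds the tube at rest within 10 degrees of upright, its point on the cup floor (8 mm from centre, 4 mm up at most), pressing over 3 N with the head 2.5 to 6.5 mm down; arm and fingers clear of the mixer. Rack within 25 mm of its start, the rest within 30 mm (all of step 2 and linear speed of tube below 0.02 m/s and distance of rack from where it was at the start of the episode below 0.025 m and distance of each of sample1, sample2, sample3, wide_tube, petri, tipbox, beaker, pen from where it was at the start of the episode below 0.03 m); the arm keeps its last pose, push and grip.
It fails at once if the head is pressed onto its stop (beyond 7.5 mm) (value of joint head above 0.0075 m).
It fails at once if the rack is shifted by more than 25 mm (distance of rack from where it was at the start of the episode above 0.025 m).
It fails at once if a short tube is moved by more than 30 mm (distance of any of sample1, sample2, sample3 from where it was at the start of the episode above 0.03 m).
It fails at once if the rack, the wide tube or the beaker is tipped by more than 20 degrees (angle between any of rack, wide_tube, beaker's own z axis and vertical above 0.35 rad).
It fails at once if another thing on the table is moved by more than 30 mm (distance of any of wide_tube, petri, tipbox, beaker, pen from where it was at the start of the episode above 0.03 m).
It also fails if it takes over 50 s, if anything falls off the work surface, if the arm or the gripper's body presses on something with over 40 N, if the wrist force passes 120 N, or if a joint passes its speed limit or range.

### The arm

A 6-joint arm with a two-finger parallel gripper is mounted at the origin on the work surface. World frame = base frame: x ahead of the robot, y to its left, z up, the work surface at z = 0. Lengths are in mm, angles in rad, forces in N, time in s.
With the tool pointing down it reaches from about 350 to 875 mm from the base axis. Payload 4.2 kg.
Tool frame: the origin (TCP) lies at the very end of the fingers, on their centre line; the grasp point (between the pads) lies 19 mm behind it; z points along the fingers, y is the line along which they close (so a half turn about z gives the same grasp; the last joint's range is limited). The gripper opens to 85 mm and grips with 20 to 120 N. Pads are 22 mm wide; open, the fingers measure 114 mm over their backs; the gripper's body (76 mm by 85 mm) begins 54 mm behind the grasp point. The pads swing forward as they close: fully open they stand 13 mm farther back than shut.
Start: joints at [0.259, 0.385, 0.008, 0, -1.194, -0.259], TCP at [624.979, 0.025, 231.312] pointing down, gripper open.
Joint ranges: [-3.14, 3.14], [-1.21, 2.06], [-1.07, 1.41], [-3.16, 2.05], [-2.99, -0.16], [-3.1, 3.1]. Speed limits (rad/s): [2.79, 2.79, 3.14, 3.14, 3.14, 3.14].

### API

Orientations are given as a unit quaternion [x, y, z, w].
In Python, from bench import arm gives the robot as it stands. The module is installed in compiled form; this text tells all that it offers.
- The arm moves only by the tool drive_tool, never from a script. Its argument "targets" is a list of rows, each a list of 5 numbers: the closure, from -1 (fully open) to 1 (shut), then the shift along the tool's x, y, z in mm, then the turn about the tool's z in degrees. In form: [[grip, tx, ty, tz, roll], ...]. A call has 1 to 12 rows; each row is the pose to reach, as a shift and turn from the pose commanded when the call began, along the tool's axes at that moment; what a row does not reach only later rows make up. A row lasts 1/10 s, in which the tool goes at most 50 mm and 8.59 degrees, less where a joint would pass 70% of its speed; a pose out of reach is approached as far as the arm can. A call with a gripper value outside its range is refused whole. The fingers move at their own pace and stop on an object; the grip force is fixed at half the most. Time passes only in rows, so rows that repeat a pose let the fingers close. It gives the time, the measured TCP pose, the force, the opening and the grip force at its end, in the units of the state.
- arm.read_state(): the state, without advancing time (a new reading comes with each control period).
- arm.get_image(name): name is "scene" or "side" or "wrist"; returns the picture (384x512x3 uint8, blue, green, red); there is no depth.
- arm.camera_params(name): a dict with "fov_y" (degrees; the focal length in pixels is half the picture's height over the tangent of half this angle, whatever the lens; pixels are square), "cx", "cy" (the principal point, pixels), "rvec" (rotation vector, rad) and "tvec" (3), from world to camera coordinates, as OpenCV has them; the wrist camera has in their place "tool_from_camera" (4x4, takes a point from camera to tool coordinates, whose origin is the TCP and whose axes are the flange's). Camera axes: x right, y down, z forward; pixel columns grow to the right and rows downward; lengths in mm; the calibration is good to about 2 mm. The wrist camera is an equidistant fisheye: a pixel r from the principal point sees the ray r / f radians off the axis. A picture is of the moment at which its call begins: read the wrist's pose just before it. camera_params takes no time and is no camera call.
- arm.job_done(): hands the job in; it is judged then, once.
The state is a dict: "clock": time; "joints": joint angles; "joint_vel": joint speeds; "joint_efforts": joint torques, N m; "position": TCP position; "ee_rot": TCP orientation; "contact_force": force on the tool from outside, world axes, zero at the start; "wrist_torque": the same for the moment, N m; "gripper_width": finger opening in mm; "grasp_force": force on a finger pad.
Only numpy, scipy, OpenCV 4.12 (cv2) and the standard library are available. Lean on these libraries where they do the work, as an engineer would, in place of code of your own. Each camera call takes 0.05 s, during which the arm holds its last target. There are 200 camera calls.

## Working session

There is one attempt and no reset: what is moved stays moved. The work goes in short steps, Python scripts to look and compute and a tool call to move; the robot and the scene stay as the last step left them, time stands still between calls to the robot, and variables do not carry over. Pictures are saved under pics/ and viewed, at most 10 in all, crops included, and the job is handed in when it is done.

Besides the shell and the picture viewer there is one more tool, called after ">>>" as name(argument=value, ...), one argument or row to a line, values as JSON. drive_tool: Moves the arm, as the interface text tells. Its arguments: {"type":"object","properties":{"targets":{"type":"array","items":{"type":"array","items":{"type":"number"}}}},"required":["targets"]}

```bash
mkdir -p pics; cat > h.py <<'E'
import numpy as np, cv2
from scipy.spatial.transform import Rotation as R
from bench import arm
def ray(name,u,v,st=None):
    p=arm.camera_params(name); f=192/np.tan(np.radians(p["fov_y"])/2)
    a=np.array([u-p["cx"],v-p["cy"]],float)
    if name!="wrist":
        M=R.from_rotvec(np.ravel(p["rvec"])).as_matrix(); t=np.ravel(p["tvec"])
        d=M.T@np.array([a[0]/f,a[1]/f,1]); o=-M.T@t
    else:
        r=np.hypot(*a); th=r/f; T=np.array(p["tool_from_camera"])
        d=np.array([*(a/max(r,1e-9)*np.sin(th)),np.cos(th)])
        W=R.from_quat(st["ee_rot"]).as_matrix()
        o=W@T[:3,3]+np.array(st["position"]); d=W@T[:3,:3]@d
    return o,d/np.linalg.norm(d)
def onz(name,u,v,z,st=None):
    o,d=ray(name,u,v,st); return o+d*(z-o[2])/d[2]
def proj(name,X):
    p=arm.camera_params(name); f=192/np.tan(np.radians(p["fov_y"])/2)
    M=R.from_rotvec(np.ravel(p["rvec"])).as_matrix(); c=M@np.array(X,float)+np.ravel(p["tvec"])
    return f*c[0]/c[2]+p["cx"],f*c[1]/c[2]+p["cy"]
def cross(r1,r2):
    (a,d),(b,e)=r1,r2
    s=np.linalg.lstsq(np.c_[d,-e],b-a,rcond=None)[0]; p,q=a+d*s[0],b+e*s[1]
    return (p+q)/2,np.linalg.norm(p-q)
E
python3 - <<'E'
from h import *
print(arm.read_state())
for n in("scene","side","wrist"):
    im=arm.get_image(n); cv2.imwrite(f"pics/{n}0.png",im)
    p=arm.camera_params(n); print(n,p)
    if n!="wrist": print(ray(n,256,192))
E
```

```text
{'clock': 0.0, 'joints': array([ 2.58601959e-01,  3.85577753e-01,  6.63484848e-03, -5.18000816e-04,
       -1.19397584e+00, -2.58606409e-01]), 'joint_vel': array([ 0.00061911,  0.0005667 , -0.00022005, -0.00154276, -0.00182278,
       -0.00048187]), 'joint_efforts': array([-9.55001960e-04, -3.92286408e+01,  1.88399577e+01,  4.18616563e+00,
       -4.72148502e-03,  8.27910434e-07]), 'position': array([6.24425179e+02, 2.81275485e-02, 2.30209485e+02]), 'ee_rot': array([-0.70703722,  0.7071755 ,  0.00074163, -0.0007963 ]), 'contact_force': array([0.47134406, 0.97307046, 0.71579524]), 'wrist_torque': array([0.00887254, 0.00519908, 0.0138158 ]), 'grasp_force': 0.0, 'gripper_width': 85.20932837235756}
scene {'fov_y': 47.35086168020408, 'cx': 266.86226504669133, 'cy': 193.79145678896643, 'rvec': array([ 1.96307643,  1.14920219, -0.5913091 ]), 'tvec': array([-311.15407881, -227.33744983, 1716.3854426 ])}
(array([1479.47406247, -455.25417968,  835.69031034]), array([-0.71953732,  0.36398347, -0.59142378]))
side {'fov_y': 56.65107800009774, 'cx': 256.7542609686892, 'cy': 191.93549804586422, 'rvec': array([ 2.07818065, -0.46835674,  0.24493875]), 'tvec': array([-569.57303344,  219.06764508,  660.59313714])}
(array([ 332.70268307, -650.23225099,  524.6849634 ]), array([ 0.3522735 ,  0.77639052, -0.52260992]))
wrist {'fov_y': 65.70646984690485, 'cx': 261.224519606352, 'cy': 187.24226064905014, 'tool_from_camera': array([[-1.45903196e-04, -9.47633898e-01, -3.19358692e-01,
         8.11097268e+01],
       [ 9.99999989e-01, -1.38147594e-04, -4.69373526e-05,
        -4.19386115e-01],
       [ 3.60791413e-07, -3.19358695e-01,  9.47633908e-01,
        -1.42906369e+02],
       [ 0.00000000e+00,  0.00000000e+00,  0.00000000e+00,
         1.00000000e+00]])}
```

View pics/scene0.png

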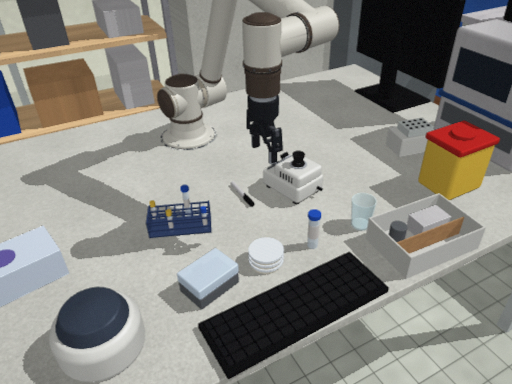

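View pics/side0.png

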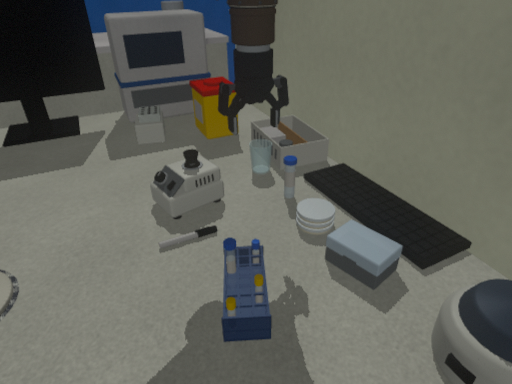

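View pics/wrist0.png

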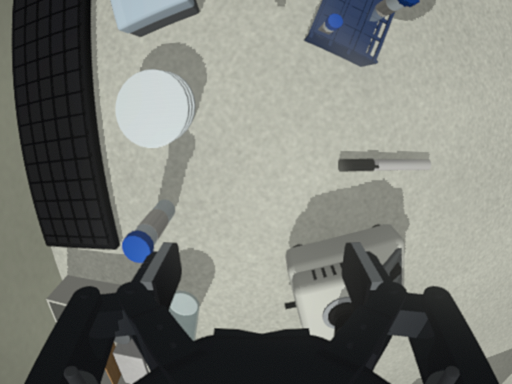

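The long tube's blue cap is at (185,189) in scene, (230,244) in side and (408,0) in wrist. The cup mouth is at (298,158) in scene and (191,155) in side. The rack is on the −y side and the pen lies between rack and mixer.

```bash
python3 - <<'E'
from h import *
ims={n:cv2.imread(f"pics/{n}0.png") for n in("scene","side")}
def blobs(n,lo,hi,box):
    h=cv2.cvtColor(ims[n],cv2.COLOR_BGR2HSV); m=cv2.inRange(h,lo,hi); k=np.zeros_like(m); x0,y0,x1,y1=box; k[y0:y1,x0:x1]=m[y0:y1,x0:x1]
    c,l,s,ce=cv2.connectedComponentsWithStats(k)
    return [(s[i].tolist(),ce[i].round(1).tolist()) for i in range(1,c) if s[i][4]>5]
print("caps scene",blobs("scene",(105,180,90),(125,255,255),(170,175,220,225)))
print("caps side",blobs("side",(105,180,90),(125,255,255),(215,225,270,270)))
print("cup scene",blobs("scene",(0,0,0),(180,255,60),(285,148,312,175)))
print("cup side",blobs("side",(0,0,0),(180,255,70),(178,145,205,175)))
for a,b in(((185,189.5),(230.3,244.5)),((298,156),(191,155))): print(cross(ray("scene",*a),ray("side",*b)))
for n,p in(("scene",(185,189)),("side",(230,244))): print(onz(n,*p,118))
for n,p in(("scene",(298,155)),("side",(191,153))): print(onz(n,*p,140))
a=cv2.resize(ims["scene"][140:240,140:330],None,fx=3.6,fy=3.6,interpolation=3)
b=cv2.resize(ims["side"][140:340,140:300],None,fx=3,fy=3,interpolation=3)[:,:480]
cv2.imwrite("pics/cropA.png",np.hstack([a[:,:0],a])); cv2.imwrite("pics/cropB.png",b)
E
```

```text
caps scene [([181, 186, 7, 6, 37], [184.1, 188.5]), ([200, 207, 7, 6, 33], [202.9, 209.5])]
caps side [([253, 240, 6, 3, 9], [256.0, 240.7]), ([226, 245, 8, 5, 18], [229.7, 246.6])]
cup scene [([292, 151, 13, 16, 159], [297.9, 158.9]), ([285, 153, 3, 3, 8], [285.9, 153.9])]
cup side [([183, 150, 17, 19, 246], [191.0, 159.0])]
(array([ 493.09935747, -180.31277103,  113.9997016 ]), np.float64(2.6132151867302307))
(array([524.77016938, 174.32863785, 131.72907014]), np.float64(3.0816111596179394))
[ 494.73277292 -179.76929037  118.        ]
[ 491.60209658 -185.2542503   118.        ]
[528.93672864 171.85671427 140.        ]
[523.84436662 165.03542988 140.        ]
```

View pics/cropB.png

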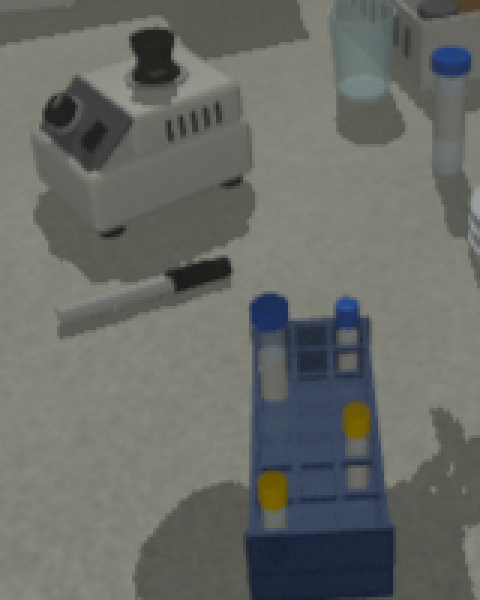

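Tube at about (493,-182) and cup at about (524,170) agree with the given sizes and heights. I'll move above the tube for a closer look.

>>> drive_tool(
  targets=[
    [-1,45,33,-5,0],
    [-1,91,66,-10,0],
    [-1,136,98,-15,0],
    [-1,182,131,-20,0],
    [-1,182,131,-20,0],
    [-1,182,131,-20,0],
    [-1,182,131,-20,0],
  ],
)

```text
clock: 0.85
position: [493.9, -182.2, 251.3]
ee_rot: [-0.707, 0.708, -0.0, 0.0]
contact_force: [-0.3, -0.2, 0.4]
gripper_width: 85.5
grasp_force: 0.0
```

```bash
python3 - <<'E'
from h import *
st=arm.read_state(); print(st["position"],st["ee_rot"],st["clock"])
im=arm.get_image("wrist"); cv2.imwrite("pics/wrist1.png",im)
h=cv2.cvtColor(im,cv2.COLOR_BGR2HSV); m=cv2.inRange(h,(105,180,80),(125,255,255))
c,l,s,ce=cv2.connectedComponentsWithStats(m)
for i in range(1,c):
    if s[i][4]>60: print(s[i],ce[i],onz("wrist",*ce[i],124,st),onz("wrist",*ce[i],82,st))
E
```

```text
[ 493.85587599 -182.20489842  251.33975142] [-7.06696623e-01  7.07516666e-01 -6.86031933e-05  2.13615052e-04] 0.85
```

View pics/wrist1.png

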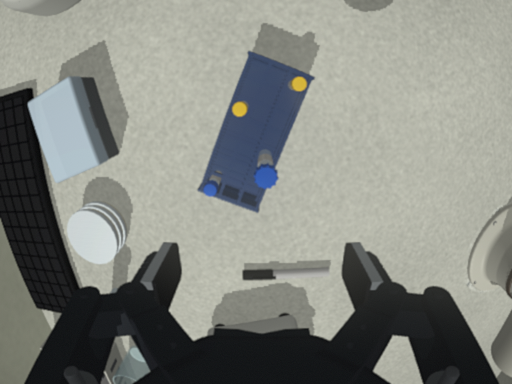

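The cap is at (266,176), and the rack is turned about 20°. The neighbouring short blue tube is at (210,188), so I'll narrow the opening before descending.

```bash
python3 - <<'E'
from h import *
st=arm.read_state(); im=cv2.imread("pics/wrist1.png")
h=cv2.cvtColor(im,cv2.COLOR_BGR2HSV); print(h[176,266],h[100,265])
m=cv2.inRange(h,(105,190,h[176,266][2]-50),(125,255,255)); m[:140]=0;m[230:]=0;m[:,:190]=0
c,l,s,ce=cv2.connectedComponentsWithStats(m)
for i in range(1,c):
    if s[i][4]>30: print(s[i],ce[i],onz("wrist",*ce[i],121,st),onz("wrist",*ce[i],82,st))
print("lower visible body",onz("wrist",264,153,60,st))
g=[onz("wrist",*p,58,st).round() for p in((199,190),(258,211),(313,77),(248,53))]; print(g)
E
```

```text
[111 176 174] [111 100 102]Traceback (most recent call last):
  File "<stdin>", line 4, in <module>
cv2.error: OpenCV(4.12.0) :-1: error: (-5:Bad argument) in function 'inRange'
> Overload resolution failed:
>  - lowerb is not a numerical tuple
>  - Expected Ptr<cv::UMat> for argument 'lowerb'
```

```bash
python3 - <<'E'
from h import *
st=arm.read_state(); im=cv2.imread("pics/wrist1.png")
h=cv2.cvtColor(im,cv2.COLOR_BGR2HSV)
m=cv2.inRange(h,(105,150,110),(125,255,255)); m[:140]=0;m[230:]=0;m[:,:190]=0
c,l,s,ce=cv2.connectedComponentsWithStats(m)
for i in range(1,c):
    if s[i][4]>30: print(s[i],ce[i],onz("wrist",*ce[i],121,st),onz("wrist",*ce[i],82,st))
print("lower visible body",onz("wrist",264,153,60,st))
g=[onz("wrist",*p,58,st).round() for p in((199,190),(258,211),(313,77),(248,53))]; print(g)
E
```

```text
[254 165  23  24 387] [265.05943152 176.39018088] [ 491.02774399 -181.72939024  121.        ] [ 490.50572034 -170.14333351   82.        ]
[204 184  13  11 115] [209.85217391 189.25217391] [ 545.10266747 -168.69078653  121.        ] [ 552.30556262 -155.24208906   82.        ]
lower visible body [ 491.51793771 -191.60684139   60.        ]
[array([ 570., -146.,   58.]), array([ 499., -119.,   58.]), array([ 437., -279.,   58.]), array([ 509., -306.,   58.])]
```

>>> drive_tool(
  targets=[
    [-0.2,-1,2.5,25,0],
    [-0.2,-1,2.5,50,0],
    [-0.2,-1,2.5,75,0],
    [-0.2,-1,2.5,100,0],
    [-0.2,-1,2.5,100,0],
    [-0.2,-1,2.5,100,0],
    [-0.2,-1,2.5,100,0],
  ],
)

```text
clock: 1.6
position: [492.9, -180.7, 152.6]
ee_rot: [0.708, -0.707, 0.001, -0.001]
contact_force: [0.5, -0.0, 0.6]
gripper_width: 51.3
grasp_force: 0.0
```

```bash
python3 - <<'E'
from h import *
st=arm.read_state(); im=arm.get_image("wrist"); cv2.imwrite("pics/wrist2.png",im)
h=cv2.cvtColor(im,cv2.COLOR_BGR2HSV)
m=cv2.inRange(h,(105,150,110),(125,255,255))
c,l,s,ce=cv2.connectedComponentsWithStats(m)
for i in range(1,c):
    if s[i][4]>80: print(s[i],ce[i],onz("wrist",*ce[i],120,st),onz("wrist",*ce[i],82,st))
print(st["position"])
E
```

```text
[249 199  35  36 880] [265.56704545 217.48181818] [ 490.6137135  -182.00137126  120.        ] [ 490.07956211 -164.7515403    82.        ]
[181 219  18  16 215] [189.59534884 226.47906977] [ 541.42015529 -174.81466778  120.        ] [ 551.88183316 -156.00944814   82.        ]
[ 492.90897109 -180.68193197  152.62472712]
```

View pics/wrist2.png

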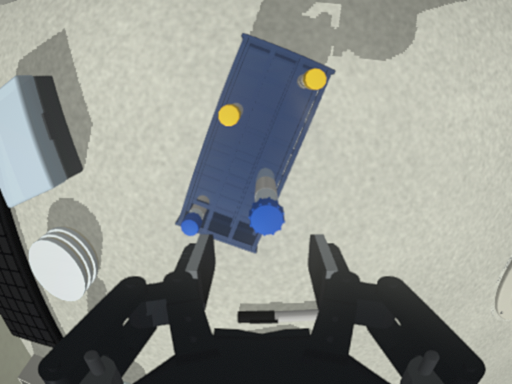

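The cap at (266,217) lies between the fingertips at (208,240) and (315,240), and the measurement agrees with the earlier one. Descend and grip.

>>> drive_tool(
  targets=[
    [-0.2,1,2,25,0],
    [-0.2,1,2,50,0],
    [-0.2,1,2,70,0],
    [-0.2,1,2,79,0],
    [-0.2,1,2,79,0],
    [-0.2,1,2,79,0],
  ],
)

```text
clock: 2.25
position: [490.5, -182.1, 73.5]
ee_rot: [0.707, -0.707, 0.001, -0.001]
contact_force: [0.1, -0.4, -0.1]
gripper_width: 51.4
grasp_force: 0.0
```

>>> drive_tool(
  targets=[
    [1,0,0,0,0],
    [1,0,0,0,0],
    [1,0,0,0,0],
    [1,0,0,0,0],
    [1,0,0,0,0],
    [1,0,0,0,0],
    [1,0,0,0,0],
    [1,0,0,0,0],
  ],
)

```text
clock: 3.05
position: [490.1, -182.1, 73.2]
ee_rot: [0.707, -0.707, 0.001, -0.0]
contact_force: [-1.0, 0.3, 5.1]
gripper_width: 16.5
grasp_force: 58.2
```

Gripped at 16.5 mm, 58 N. Lifting.

>>> drive_tool(
  targets=[
    [1,0,0,-15,0],
    [1,0,0,-30,0],
    [1,0,0,-50,0],
    [1,0,0,-70,0],
    [1,0,0,-95,0],
    [1,0,0,-120,0],
    [1,0,0,-145,0],
    [1,0,0,-165,0],
    [1,0,0,-180,0],
    [1,0,0,-180,0],
    [1,0,0,-180,0],
  ],
)

```text
clock: 4.15
position: [489.0, -181.7, 251.4]
ee_rot: [-0.707, 0.707, 0.001, -0.0]
contact_force: [0.9, 0.3, -0.2]
gripper_width: 16.4
grasp_force: 58.4
```

>>> drive_tool(
  targets=[
    [1,-30,-2,0,0],
    [1,-65,-5,0,0],
    [1,-100,-8,0,0],
    [1,-140,-12,0,0],
    [1,-180,-16,0,0],
    [1,-220,-20,0,0],
    [1,-250,-25,0,0],
    [1,-270,-32,0,0],
    [1,-270,-32,0,0],
    [1,-270,-32,0,0],
  ],
)

```text
clock: 5.15
position: [521.2, 87.8, 251.2]
ee_rot: [0.707, -0.707, -0.0, 0.001]
contact_force: [-0.7, 0.8, -1.3]
gripper_width: 16.8
grasp_force: 58.4
```

```bash
python3 - <<'E'
from h import *
st=arm.read_state(); print(st["position"],st["grasp_force"],st["contact_force"])
for n in("scene","side","wrist"): cv2.imwrite(f"pics/{n}3.png",arm.get_image(n))
A=cv2.imread("pics/scene3.png");B=cv2.imread("pics/side3.png");C=cv2.imread("pics/wrist3.png")
T=np.array(st["position"]); boxes={}
c=[]
for n,I in(("scene",A),("side",B)):
    u,v=map(int,proj(n,T+[0,20,-40])); x0,y0=max(u-45,0),max(v-45,0); print(n,x0,y0,"TCP",proj(n,T))
    c.append(cv2.resize(I[y0:y0+90,x0:x0+90],(396,396),interpolation=3))
cv2.imwrite("pics/c3.png",np.hstack(c))
E
```

```text
[521.20825962  87.82020306 251.19523401] 58.383660642430186 [-0.65506428  0.81645437 -1.2580667 ]
scene 233 93 TCP (np.float64(272.52068791761593), np.float64(127.74785867444))
side 148 89 TCP (np.float64(194.12858606346617), np.float64(120.67434402522638))
```

View pics/c3.png

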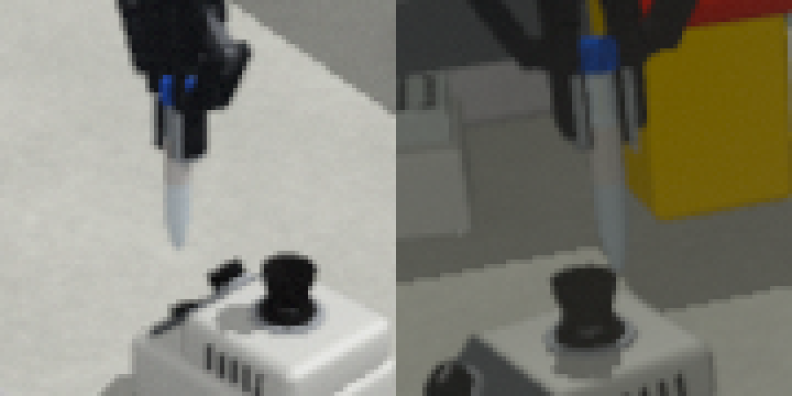

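View pics/wrist3.png

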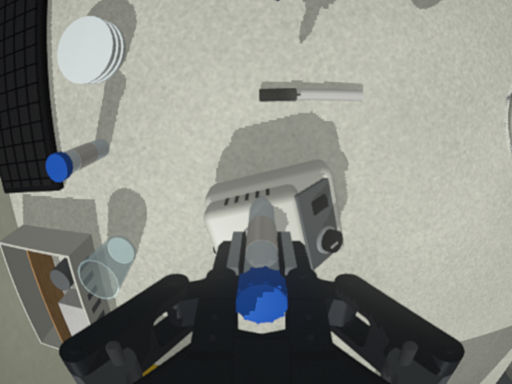

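The tube hangs nearly upright. Its tip is at about (273.2,149.4) in scene and (197.5,149.5) in side; the cup rim's centre is at (298.7,154) in scene and (190.8,153) in side.

```bash
python3 - <<'E'
from h import *
t=((273.2,149.4),(197.5,149.6)); c=((298.7,154.1),(190.8,153))
for k,z in((t,182),(c,140)):
    print(cross(ray("scene",*k[0]),ray("side",*k[1])),onz("scene",*k[0],z),onz("side",*k[1],z))
for k in ((521.2,87.8,182),(521,88,210)): print(proj("scene",k),proj("side",k))
st=arm.read_state(); print("tip wrist",onz("wrist",262,199,182,st))
E
```

```text
(array([522.15847684,  89.39779206, 180.79200167]), np.float64(0.25231048021339797)) [524.11569592  88.24760367 182.        ] [521.51226135  87.08298026 182.        ]
(array([525.02950126, 176.25253283, 137.20485355]), np.float64(4.54130564231884)) [525.58401105 176.48529625 140.        ] [523.38906511 165.26277851 140.        ]
(np.float64(272.56999278033277), np.float64(148.99356204198466)) (np.float64(197.27718769688403), np.float64(149.50799393790072))
(np.float64(272.573507540406), np.float64(140.51692994751033)) (np.float64(195.9254079001641), np.float64(138.13878333962955))
tip wrist [521.03408583  87.11318244 182.        ]
```

```bash
python3 - <<'E'
from h import *
from scipy.optimize import fsolve
cols={}
for n,(x0,y0,x1,y1) in(("scene",(288,148,310,172)),("side",(178,146,206,172))):
    g=cv2.cvtColor(cv2.imread(f"pics/{n}3.png"),cv2.COLOR_BGR2GRAY)[y0:y1,x0:x1]
    G=cv2.resize(g,None,fx=8,fy=8,interpolation=cv2.INTER_CUBIC)<75
    c,l,s,ce=cv2.connectedComponentsWithStats(G.astype(np.uint8)); k=1+np.argmax(s[1:,4]); M=l==k
    for r in range(0,M.shape[0],8):
        q=np.flatnonzero(M[r])
        if q.size: print(n,y0+r/8,x0+(q[0]-3.5)/8,x0+(q[-1]-3.5)/8,"mid",x0+(q[0]+q[-1]-7)/16)
def xy(us,ud,z): return fsolve(lambda p:[proj("scene",(*p,z))[0]-us,proj("side",(*p,z))[0]-ud],[524,170])
for us in(298,298.7):
  for ud in(190.8,191.5): print(us,ud,xy(us,ud,140))
print("tip",xy(273.2,197.5,181))
E
```

```text
scene 152.0 293.9375 302.1875 mid 298.0625
scene 153.0 292.9375 303.3125 mid 298.125
scene 154.0 292.4375 303.9375 mid 298.1875
scene 155.0 292.4375 303.9375 mid 298.1875
scene 156.0 292.6875 303.6875 mid 298.1875
scene 157.0 293.0625 303.4375 mid 298.25
scene 158.0 293.3125 302.9375 mid 298.125
scene 159.0 293.5625 302.4375 mid 298.0
scene 160.0 293.4375 302.4375 mid 297.9375
scene 161.0 292.6875 302.9375 mid 297.8125
scene 162.0 291.5625 303.6875 mid 297.625
scene 163.0 291.0625 304.0625 mid 297.5625
scene 164.0 291.0625 304.0625 mid 297.5625
scene 165.0 291.4375 303.4375 mid 297.4375
scene 166.0 292.4375 302.5625 mid 297.5
scene 167.0 297.1875 298.3125 mid 297.75
side 150.0 187.3125 196.0625 mid 191.6875
side 151.0 184.5625 197.3125 mid 190.9375
side 152.0 183.1875 197.5625 mid 190.375
side 153.0 182.9375 197.4375 mid 190.1875
side 154.0 183.0625 197.4375 mid 190.25
side 155.0 183.3125 197.3125 mid 190.3125
side 156.0 183.6875 196.9375 mid 190.3125
side 157.0 184.0625 196.6875 mid 190.375
side 158.0 184.5625 196.5625 mid 190.5625
side 159.0 185.0625 196.4375 mid 190.75
side 160.0 185.4375 196.9375 mid 191.1875
side 161.0 185.3125 197.6875 mid 191.5
side 162.0 185.0625 198.8125 mid 191.9375
side 163.0 184.4375 199.4375 mid 191.9375
side 164.0 183.9375 199.5625 mid 191.75
side 165.0 183.8125 199.1875 mid 191.5
side 166.0 183.9375 198.1875 mid 191.0625
side 167.0 184.4375 197.4375 mid 190.9375
side 168.0 185.5625 196.6875 mid 191.125
side 169.0 191.0625 191.1875 mid 191.125
298 190.8 [525.84226086 173.81206118]
298 191.5 [527.39701046 172.82963867]
298.7 190.8 [526.45158632 175.93553443]
298.7 191.5 [528.00884246 174.94873824]
tip [522.11022951  89.38913681]
```

>>> drive_tool(
  targets=[
    [1,-25,-1,0,0],
    [1,-50,-2,0,0],
    [1,-72,-2.5,0,0],
    [1,-86,-2.5,0,0],
    [1,-86,-2.5,10,0],
    [1,-86,-2.5,22,0],
    [1,-86,-2.5,28,0],
    [1,-86,-2.5,28,0],
    [1,-86,-2.5,28,0],
  ],
)

```text
clock: 6.2
position: [524.1, 173.4, 224.2]
ee_rot: [-0.707, 0.707, -0.0, -0.0]
contact_force: [1.7, -0.4, -0.2]
gripper_width: 16.7
grasp_force: 58.4
```

```bash
python3 - <<'E'
from h import *
st=arm.read_state(); print(st["position"],st["contact_force"])
A=arm.get_image("scene");B=arm.get_image("side")
cv2.imwrite("pics/scene4.png",A);cv2.imwrite("pics/side4.png",B)
T=np.array(st["position"]);print(proj("scene",T-[0,0,70]),proj("side",T-[0,0,70]))
cv2.imwrite("pics/c4.png",np.hstack([cv2.resize(A[115:175,268:328],(396,396),interpolation=3),cv2.resize(B[115:175,160:220],(396,396),interpolation=3)]))
E
```

```text
[524.07937555 173.40031784 224.20387497] [ 1.69981874 -0.44219496 -0.2116585 ]
(np.float64(297.7235142978123), np.float64(150.1051442921027)) (np.float64(189.55235154963913), np.float64(146.59738724690868))
```

View pics/c4.png

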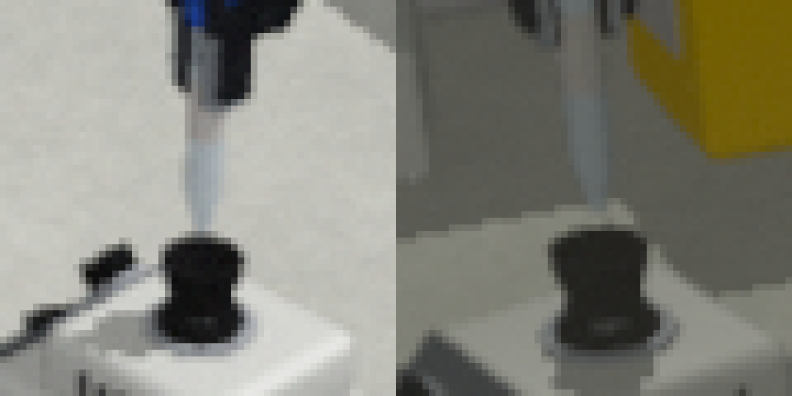

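Tip (203,235) is centred over the cup rim (204,240) in scene, and likewise in side (597,208 against 598,232). Lower into the cup.

>>> drive_tool(
  targets=[
    [1,0,0,6,0],
    [1,0,0,12,0],
    [1,0,0,18,0],
    [1,0,0,24,0],
    [1,0,0,27,0],
    [1,0,0,27,0],
    [1,0,0,27,0],
  ],
)

```text
clock: 7.0
position: [524.1, 174.1, 197.4]
ee_rot: [0.707, -0.707, 0.0, -0.0]
contact_force: [-0.2, 1.3, 0.3]
gripper_width: 16.5
grasp_force: 58.4
```

>>> drive_tool(
  targets=[
    [1,0,0,1,0],
    [1,0,0,2,0],
    [1,0,0,2,0],
    [1,0,0,2,0],
  ],
)

```text
clock: 7.4
position: [524.0, 174.0, 195.4]
ee_rot: [0.707, -0.707, 0.0, -0.0]
contact_force: [-0.0, -0.5, -0.4]
gripper_width: 16.9
grasp_force: 58.4
```

>>> drive_tool(
  targets=[
    [1,0,0,1,0],
    [1,0,0,2,0],
    [1,0,0,2,0],
    [1,0,0,2,0],
  ],
)

```text
clock: 7.8
position: [523.9, 174.0, 193.2]
ee_rot: [-0.707, 0.707, 0.0, -0.0]
contact_force: [0.7, -0.8, -1.1]
gripper_width: 16.6
grasp_force: 58.4
```

>>> drive_tool(
  targets=[
    [1,0,0,1,0],
    [1,0,0,1.5,0],
    [1,0,0,1.5,0],
    [1,0,0,1.5,0],
  ],
)

```text
clock: 8.2
position: [524.0, 174.0, 191.8]
ee_rot: [0.707, -0.707, 0.0, -0.0]
contact_force: [0.5, 0.3, 0.2]
gripper_width: 16.8
grasp_force: 58.4
```

>>> drive_tool(
  targets=[
    [1,0,0,1,0],
    [1,0,0,1.5,0],
    [1,0,0,1.5,0],
    [1,0,0,1.5,0],
  ],
)

```text
clock: 8.6
position: [524.2, 174.1, 190.8]
ee_rot: [0.707, -0.707, 0.0, -0.0]
contact_force: [-0.6, 0.3, 3.8]
gripper_width: 16.9
grasp_force: 58.7
```

>>> drive_tool(
  targets=[
    [1,0,0,1,0],
    [1,0,0,2,0],
    [1,0,0,2,0],
    [1,0,0,2,0],
  ],
)

```text
clock: 9.0
position: [524.3, 174.1, 188.7]
ee_rot: [0.707, -0.707, 0.0, -0.0]
contact_force: [-0.4, -0.4, 6.0]
gripper_width: 16.9
grasp_force: 58.8
```

```bash
python3 - <<'E'
from h import *
st=arm.read_state(); print(st["position"],st["contact_force"],st["wrist_torque"])
E
```

```text
[524.27235461 174.13264885 188.74543563] [-0.41461009 -0.43734353  6.03456009] [-0.0203624   0.28250537 -0.04667505]
```

>>> drive_tool(
  targets=[
    [1,0,0,0.5,0],
    [1,0,0,1,0],
    [1,0,0,1,0],
    [1,0,0,1,0],
    [1,0,0,1,0],
    [1,0,0,1,0],
  ],
)

```text
clock: 9.6
position: [524.3, 174.1, 188.0]
ee_rot: [0.707, -0.707, 0.0, -0.0]
contact_force: [-1.2, -0.4, 6.3]
gripper_width: 16.8
grasp_force: 58.9
```

>>> drive_tool(
  targets=[
    [1,0,0,0,0],
    [1,0,0,0,0],
    [1,0,0,0,0],
    [1,0,0,0,0],
    [1,0,0,0,0],
    [1,0,0,0,0],
    [1,0,0,0,0],
    [1,0,0,0,0],
    [1,0,0,0,0],
    [1,0,0,0,0],
    [1,0,0,0,0],
    [1,0,0,0,0],
  ],
)

```text
clock: 10.8
position: [524.3, 174.1, 187.9]
ee_rot: [0.707, -0.707, 0.0, -0.0]
contact_force: [-1.0, -0.5, 6.1]
gripper_width: 16.7
grasp_force: 58.9
```

```bash
python3 - <<'E'
from h import *
st=arm.read_state(); print(st["position"],st["contact_force"])
A=arm.get_image("scene");B=arm.get_image("side")
cv2.imwrite("pics/c5.png",np.hstack([cv2.resize(A[115:175,268:328],(396,396),interpolation=3),cv2.resize(B[115:175,160:220],(396,396),interpolation=3)]))
E
```

```text
[524.28645642 174.11515154 187.92163192] [-0.98979055 -0.5480191   6.0548142 ]
```

View pics/c5.png

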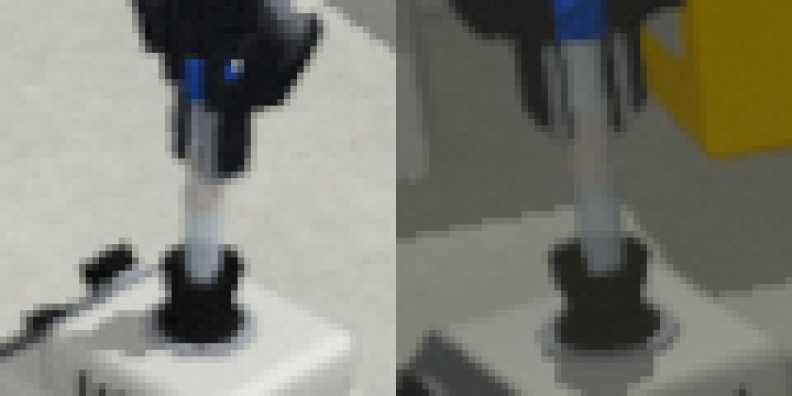

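The tube stands upright and centred in the cup, and the rim is 1–1.5 px (about 4 mm) lower, which fits the 6.1 N reading. Hold a bit longer, then hand in.

>>> drive_tool(
  targets=[
    [1,0,0,0,0],
    [1,0,0,0,0],
    [1,0,0,0,0],
    [1,0,0,0,0],
    [1,0,0,0,0],
    [1,0,0,0,0],
    [1,0,0,0,0],
    [1,0,0,0,0],
    [1,0,0,0,0],
    [1,0,0,0,0],
    [1,0,0,0,0],
    [1,0,0,0,0],
  ],
)

```text
clock: 12.1
position: [524.3, 174.1, 188.0]
ee_rot: [0.707, -0.707, 0.0, -0.0]
contact_force: [-1.3, 0.7, 7.3]
gripper_width: 16.5
grasp_force: 58.9
```

```bash
python3 - <<'E'
from bench import arm
print(arm.read_state()["contact_force"]); print(arm.job_done())
E
```

```text
[-1.26549789  0.65131154  7.34905471]
the job is handed in; nothing more can be done
None
```

The job is handed in at 12.1 s with the long tube gripped and standing upright in the cup; it had been pressing with 6–7 N (cup about 3.5–4 mm down) for over 2 s, and no verdict was returned.

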